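# Set the photometer's filter wheel and start the reading

## Task

Set the photometer on the bench to the filter marked with the cross: with closed fingers or a fingertip, push the upright tab on the filter wheel round until it points at the middle of the black cross. Then press the start button all the way down, and let it come up again. Do not start a reading before the wheel is set, and leave the little bottles where they stand.

Things in the scene. Friction and masses are not known exactly. Their poses are not given: they have to be found in the camera images.
- photometer: flat white instrument, fixed to the bench: housing 270 x 290 x 60 mm (x, y, z), with the filter wheel, four black symbols and the start button on its flat top, 60 mm above the bench. Origin on the bench straight under the wheel's axis; the housing reaches 140 mm to its +x, 130 mm to its -x and 145 mm to either side. Its -x side, with the button, is towards the robot, turned up to 0.45 rad either way
- wheel_axis (a point): point on the upright axis of the filter wheel, at the level of the wheel's upper face (70 mm above the bench). The wheel is a grey disc, 156 mm across and 10 mm thick, with five round glass filters flush in it and a low hub (36 mm across, 6 mm high) in the middle
- filter_wheel (a joint): angle of the wheel, rad, counter-clockwise seen from above; at 0 the tab points along the housing's own +x (away from the robot), where the wheel is roughly parked at the start. Stops at -1.75 and +1.75. No clicks: it turns stiffly (about 2 N at the tab) and stays where it is left
- tab (a point): centre of the dark steel tab, an upright fin fixed on the wheel: 24 mm long radially (53 to 77 mm from the axis), 8 mm thick, standing 30 mm above the wheel's face (top 100 mm above the bench). It is pushed on its flat sides
- tab_aim (a point): the point that the tab points at: on the line from the wheel's axis through the tab, 110 mm from the axis, turning with the wheel. 10 mm above the housing's top
- mark_cross: the cross (plus sign), 30 mm across, arms 9 mm wide: raised black symbol, 4 mm high, lying on the housing's top, 110 mm from the wheel's axis. Origin: the centre of its underside, 60 mm above the bench. The four symbols change places from run to run, over four places 0.70 and 1.40 rad to either side of the housing's own +x direction
- mark_round: the solid round spot, 24 mm across: raised black symbol, 4 mm high, lying on the housing's top, 110 mm from the wheel's axis. Origin: the centre of its underside, 60 mm above the bench. The four symbols change places from run to run, over four places 0.70 and 1.40 rad to either side of the housing's own +x direction
- mark_ring: the open ring, about 31 mm across: raised black symbol, 4 mm high, lying on the housing's top, 110 mm from the wheel's axis. Origin: the centre of its underside, 60 mm above the bench. The four symbols change places from run to run, over four places 0.70 and 1.40 rad to either side of the housing's own +x direction
- mark_bar: the straight bar, 30 x 9 mm: raised black symbol, 4 mm high, lying on the housing's top, 110 mm from the wheel's axis. Origin: the centre of its underside, 60 mm above the bench. The four symbols change places from run to run, over four places 0.70 and 1.40 rad to either side of the housing's own +x direction
- start (a joint): travel of the start button, m: 0 up, 0.006 fully down. A spring returns it; fully down takes 5 N
- start_top (a point): middle of the top face of the start button, a round steel button 30 mm across in a grey housing, in the housing's robot-side corner at its -y side (98 mm to -x and 88 mm to -y of the wheel's axis). It is pressed straight down
- sample_vial: loose capped vial, 22 mm across, 45 mm tall, standing on the housing's top in the other robot-side corner. Origin: centre of its underside. Leave alone
- serum_bottle: loose clear bottle with a metal cap, 52 mm across, 85 mm tall, standing on the bench beside the housing at its +y side. Origin: centre of its underside. Leave alone
- dropper_bottle: loose brown bottle with a white cap, 44 mm across, 80 mm tall, standing on the bench beside the housing at its -y side. Origin: centre of its underside. Leave alone

How it is judged:
By the outcome, as a careful person would: the job done as asked, in the order asked, and still so for the second after the job is handed in, with the robot touching nothing.
It also fails if it takes over 45 s, if anything falls off the work surface, if the arm or the gripper's body presses on something with over 40 N, if the wrist force passes 120 N, or if a joint passes its speed limit or range.

## Robot

A 6-joint arm with a two-finger parallel gripper is mounted at the origin on the work surface. World frame = base frame: x ahead of the robot, y to its left, z up, the work surface at z = 0. Lengths are in m, angles in degrees, forces in N, time in s.
With the tool pointing down it reaches from about 0.4 to 0.825 m from the base axis. Payload 7 kg.
Tool frame: the origin (TCP) lies midway between the tips of the shut fingers; the grasp point (between the pads) lies 19 mm behind it; z points along the fingers, y is the line along which they close (so a half turn about z gives the same grasp; the last joint's range is limited). The gripper opens to 88 mm and grips with 3 to 60 N. Pads are 19 mm wide; open, the fingers measure 130 mm over their backs; the gripper's body (78 mm by 193 mm) begins 47 mm behind the grasp point.
Start: joints at [90.075, 20.546, 0.682, 0, -70.136, -16.507], TCP at [0.191, 0.647, 0.227] pointing down, gripper open.
Joint ranges: [-176.03, 176.03], [-82.01, 121.73], [-58.28, 71.71], [-173.87, 95.51], [-174.79, -0.11], [-173.66, 173.66]. Speed limits (degrees/s): [136.94, 136.94, 172.46, 180, 180, 180].

## Interface

Orientations are given as a 3x3 rotation matrix whose columns are the frame's x, y, z axes.
In Python, from rig import robot gives the robot as it stands. Calls block until the motion is done:
- robot.goto(position, orientation): joint-space move of the TCP to a pose.
- robot.servo_line(position, ori=None, speed=0.15): straight line of the TCP; ori=None keeps the orientation; speed is the mean speed in m/s.
- robot.movej(angles): joint-space move.
- robot.move_gripper(opening): opening from 0.0 (shut) to 1.0 (fully open); the grip force is fixed at half the most; returns when the fingers have stopped.
- robot.dwell(seconds).
- robot.ik(position, orientation): joint angles nearest the present ones, or None.
- robot.grab_frame(name): name is "scene" or "top"; returns (picture, depth): 480x640x3 uint8, red, green, blue; 480x640 float32, m along the optical axis (not along the pixel's ray), 0 where there is no reading.
- robot.camera_info(name): a dict with "vfov" (degrees; the focal length in pixels is half the picture's height over the tangent of half this angle, whatever the lens; pixels are square), "cx", "cy" (the principal point, pixels), "view" (4x4, takes a point from world to camera coordinates). Camera axes: x right, y down, z forward; pixel columns grow to the right and rows downward; lengths in m; the calibration is good to about 2 mm. A picture is of the moment at which its call begins. camera_info takes no time and is no camera call.
A pose or a line that the arm cannot do raises robot.Unreachable and nothing moves.
- robot.job_done(): hands the job in; it is judged then, once.
Readings, each from a call of its own:
- robot.read_t(): time.
- robot.read_qpos(): joint angles.
- robot.read_qvel(): joint speeds.
- robot.read_effort(): joint torques, N m.
- robot.read_position(): TCP position.
- robot.read_tcp_rot(): TCP orientation.
- robot.read_force(): force on the tool from outside, world axes, zero at the start.
- robot.read_ft_torque(): the same for the moment, N m.
- robot.read_grip_width(): opening from 0.0 (shut) to 1.0 (fully open).
- robot.read_finger_force(): force on a finger pad.
Only numpy, scipy, OpenCV 4.12 (cv2) and the standard library are available. Lean on these libraries where they do the work, as an engineer would, in place of code of your own. Each camera call takes 0.05 s, during which the arm holds its last target. There are 200 camera calls.

## Working session

There is one attempt and no reset: what is moved stays moved. The work goes in short steps, each a Python script; the robot and the scene stay as the last script left them, time stands still between calls to the robot, and variables do not carry over. Pictures are saved under pics/ and viewed, at most 10 in all, crops included, and the job is handed in when it is done.

```bash
mkdir -p pics; ls
python3 - <<'E'
from rig import robot
import cv2,numpy as np
for n in("top","scene"):
    p,d=robot.grab_frame(n); cv2.imwrite(f"pics/{n}0.png",p[:,:,::-1]); np.savez(f"pics/{n}0.npz",p=p,d=d)
    c=robot.camera_info(n); print(n,c)
print(robot.read_t(), robot.read_tcp_rot())
E
```

```text
pics
top {'vfov': 49.1146047181233, 'cx': 312.2530439232326, 'cy': 235.91825676897813, 'view': array([[ 2.37878680e-02, -9.99706100e-01,  4.67454362e-03,
         3.72432187e-02],
       [-9.79596392e-01, -2.42422407e-02, -1.99507450e-01,
         6.21737370e-01],
       [ 1.99562136e-01,  1.66690815e-04, -9.79885160e-01,
         9.05191573e-01],
       [ 0.00000000e+00,  0.00000000e+00,  0.00000000e+00,
         1.00000000e+00]])}
scene {'vfov': 52.70102518384618, 'cx': 313.21610291736806, 'cy': 243.11833030147133, 'view': array([[ 0.78769645,  0.61586951,  0.01546124, -0.50271202],
       [ 0.47706063, -0.59389612, -0.64784301, -0.20203148],
       [-0.38980439,  0.51767958, -0.76161696,  1.06047859],
       [ 0.        ,  0.        ,  0.        ,  1.        ]])}
0.1 [[ 9.59132393e-01 -2.82957545e-01 -2.84658285e-04]
 [-2.82957654e-01 -9.59131299e-01 -1.45535884e-03]
 [ 1.38780093e-04  1.47642805e-03 -9.99998900e-01]]
```

View pics/top0.png

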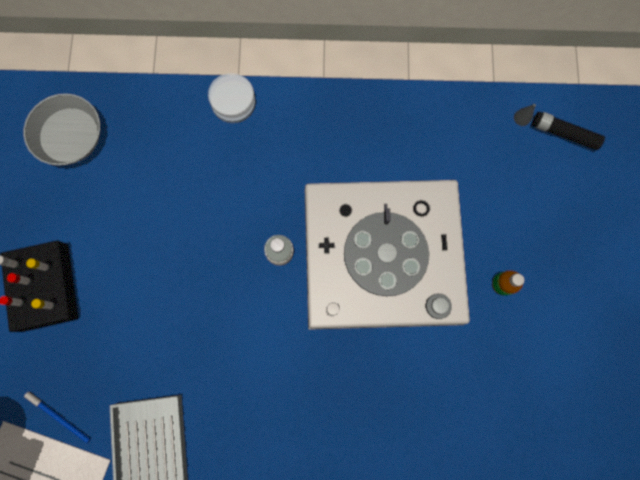

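View pics/scene0.png

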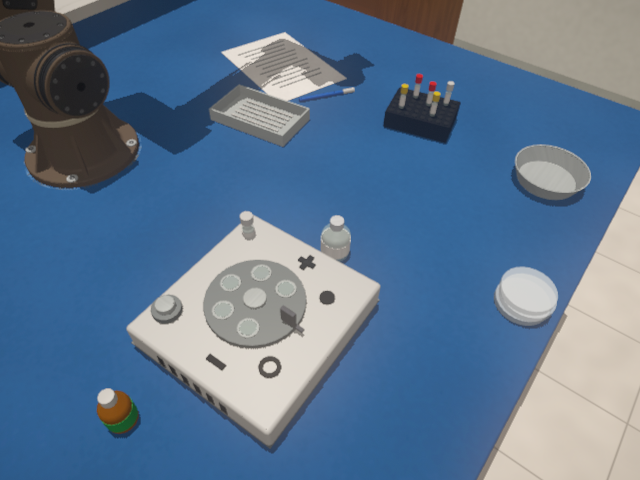

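The cross is at about (327,245) in the top view, left of the wheel (387,254), at the +1.40 place. The tab is at (387,214), and the button at (439,305). Next I measure these.

```bash
cat > h.py <<'E'
import numpy as np,cv2
from rig import robot
def ray(n,px,z):
    c=robot.camera_info(n);V=c["view"];f=240/np.tan(np.radians(c["vfov"]/2))
    R=V[:3,:3];o=-R.T@V[:3,3];d=R.T@np.array([(px[0]-c["cx"])/f,(px[1]-c["cy"])/f,1])
    return (o+d*(z-o[2])/d[2])[:2]
def proj(n,P):
    c=robot.camera_info(n);V=c["view"];f=240/np.tan(np.radians(c["vfov"]/2))
    q=V[:3,:3]@np.array(P)+V[:3,3];return np.array([c["cx"]+f*q[0]/q[2],c["cy"]+f*q[1]/q[2]])
def blobs(m,a0,a1):
    n,l,s,c=cv2.connectedComponentsWithStats(m.astype(np.uint8))
    return [(c[i],s[i,4]) for i in range(1,n) if a0<s[i,4]<a1]
E
python3 - <<'E'
from h import *
for n,box in(("top",(305,180,470,330)),("scene",(130,220,380,435))):
    p=np.load(f"pics/{n}0.npz")["p"]; x0,y0,x1,y1=box
    m=np.zeros(p.shape[:2],bool); m[y0:y1,x0:x1]=p[y0:y1,x0:x1].max(2)<75
    for c,a in blobs(m,25,600): print(n,"dark",c.round(1),a,ray(n,c,.064).round(4))
    g=p.astype(int); gm=np.zeros_like(m); s=g[y0:y1,x0:x1]; gm[y0:y1,x0:x1]=(s.max(2)<170)&(s.max(2)>75)&(s.max(2)-s.min(2)<40)
    cs,_=cv2.findContours(gm.astype(np.uint8),cv2.RETR_EXTERNAL,cv2.CHAIN_APPROX_NONE)
    for c in cs:
        if cv2.contourArea(c)>200:
            e=cv2.fitEllipse(cv2.convexHull(c)); print(n,"grey",np.round(e[0],1),np.round(e[1],1),ray(n,e[0],.07).round(4))
    if n=="top":
        cv2.imwrite("pics/c1.png",cv2.resize(p[y0:y1,x0:x1,::-1],None,fx=4.8,fy=4,interpolation=2)[:600,:800])
E
```

```text
top dark [420.9 208. ] 74 [ 0.6784 -0.1487]
top dark [345.2 210. ] 93 [ 0.671  -0.0077]
top dark [385.6 217.3] 52 [ 0.659  -0.0828]
top dark [443.8 241.9] 54 [ 0.6151 -0.1897]
top dark [326.4 245.2] 87 [0.6036 0.026 ]
top grey [384.5 255.8] [188.8 211.8] [ 0.5856 -0.0797]
scene dark [160.8 361.6] 33 [ 0.5562 -0.2394]
scene dark [172.8 370.7] 29 [ 0.5794 -0.2382]
scene dark [184.6 379.8] 32 [ 0.602  -0.2373]
scene dark [196.9 388.9] 29 [ 0.6243 -0.2359]
scene dark [209.6 398.5] 33 [ 0.6472 -0.2347]
scene dark [222.8 408.4] 30 [ 0.6703 -0.2333]
scene dark [134.8 421.2] 53 [ 0.5944 -0.3146]
scene grey [269.4 366.8] [21.7 23.5] [ 0.6812 -0.1539]
scene grey [164.3 309.1] [28.5 38.3] [ 0.4981 -0.1814]
scene grey [ 347.9 1146.7] [ 427.7 1439.6] [ 1.0794 -0.5297]
scene grey [256.3 305.3] [ 90.5 106.6] [ 0.6    -0.0914]
scene grey [335.4 242.6] [31.9 43.8] [0.6194 0.0825]
scene grey [247.5 227.8] [14.7 25.5] [0.4826 0.0151]
```

View pics/c1.png

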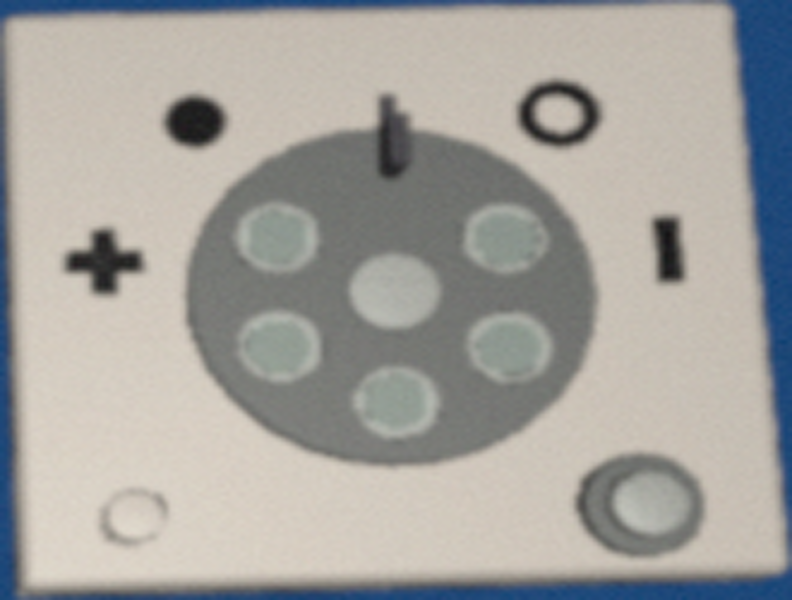

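The crop confirms the layout: cross at left, round spot, ring and bar in order, and one filter exactly opposite the tab. Next I fit the housing pose from the four marks.

```bash
cat >> h.py <<'E'
def filters(n="top",C=None):
    """filter-glass centres (greenish light discs) on the wheel, z=.07"""
    p,_=robot.grab_frame(n); g=p.astype(int)
    m=(g[:,:,1]-g[:,:,0]>8)&(g.min(2)>90)
    m=cv2.morphologyEx(m.astype(np.uint8),cv2.MORPH_OPEN,np.ones((3,3)))
    r=[ray(n,c,.07) for c,a in blobs(m,60,400)]
    return p,[q for q in r if C is None or .03<np.hypot(*(q-C))<.07]
E
python3 - <<'E'
from h import *
from scipy.spatial.transform import Rotation
obs={1.4:(.6036,.026),.7:(.671,-.0077),-.7:(.6784,-.1487),-1.4:(.6151,-.1897)}
M=np.array([[.11*np.cos(a),.11*np.sin(a)] for a in obs]);O=np.array(list(obs.values()))
A=M-M.mean(0);B=O-O.mean(0)
yaw=np.arctan2((A[:,0]*B[:,1]-A[:,1]*B[:,0]).sum(),(A*B).sum())
R=np.array([[np.cos(yaw),-np.sin(yaw)],[np.sin(yaw),np.cos(yaw)]])
C=O.mean(0)-R@M.mean(0)
print("C",C.round(4),"yaw",yaw,"res",(O-C-M@R.T).round(4).tolist())
print("button",(C+R@[-.098,-.088]).round(4),"vial",(C+R@[-.098,.088]).round(4))
p,f=filters("top",C)
for q in f: d=q-C; print(q.round(4),np.hypot(*d).round(4),np.degrees(np.arctan2(d[1],d[0])-yaw).round(1))
px,_p=(439.5,305.5),(164.3,303.5)
for z in(.07,.075,.08,.085,.09): print(z,ray("top",px,z).round(4),ray("scene",_p,z).round(4))
print("tab top?",ray("top",(385.8,204),.1))
for a in(-20,0,30,60,80): # finger poses reach
    t=yaw+np.radians(a)
    for s in(1,-1):
        x=np.array([-np.sin(t),np.cos(t),0])*s;z=np.array([0,0,-1.]);T=np.c_[x,np.cross(z,x),z]
        P=C+.068*np.array([np.cos(t),np.sin(t)]);q=robot.ik([*P,.08],T);print(a,s,None if q is None else np.round(q,0))
E
```

```text
C [ 0.5907 -0.0828] yaw 0.053331528547997845 res [[0.0, -0.0005], [0.0001, -0.0002], [-0.0001, 0.0003], [-0.0, 0.0003]]
button [ 0.4975 -0.1759] vial [ 4.881e-01 -1.000e-04]
0.07 [ 0.4982 -0.1774] [ 0.4904 -0.1748]
0.075 [ 0.4979 -0.1762] [ 0.4938 -0.1763]
0.08 [ 0.4975 -0.1749] [ 0.4972 -0.1778]
0.085 [ 0.4971 -0.1737] [ 0.5006 -0.1793]
0.09 [ 0.4967 -0.1725] [ 0.504  -0.1808]
tab top? [ 0.67468103 -0.07814352]
-20 1 [  8.  26. -11.   0. -53. 155.]
-20 -1 [  8.  26. -11.   0. -53. -25.]
0 1 [ 10.  26. -11.   0. -53. 173.]
0 -1 [ 10.  26. -11.   0. -53.  -7.]
30 1 [  13.   25.  -13.    0.  -52. -160.]
30 -1 [ 13.  25. -13.   0. -52.  20.]
60 1 [  16.   23.  -17.    0.  -50. -133.]
60 -1 [ 16.  23. -17.   0. -50.  47.]
80 1 [  17.   21.  -20.    0.  -49. -114.]
80 -1 [ 17.  21. -20.   0. -49.  66.]
```

```bash
cat >> h.py <<'E'
C=np.array([.5907,-.0828]);YAW=.0533
def filters(n="top"):
    p,_=robot.grab_frame(n); m=p.min(2)>122
    yy,xx=np.mgrid[:480,:640]; k=np.zeros(m.shape,np.uint8)
    cv2.fillPoly(k,[np.array([proj(n,[*(C+.074*np.array([np.cos(a),np.sin(a)])),.07]) for a in np.arange(0,6.28,.1)]).astype(int)],1)
    r=[(ray(n,c,.07),a) for c,a in blobs(m&(k>0),40,500)]
    out=[]
    for q,a in r:
        d=q-C;out.append((round(np.hypot(*d)*1000),round(np.degrees(np.arctan2(d[1],d[0])-YAW),1),int(a)))
    return p,out
def pose(t,gap,z,r=.068):
    """tool pose for pushing the tab at wheel angle t (rad) from its clockwise side, gap behind contact"""
    t=t+YAW;u=np.array([np.cos(t),np.sin(t)]);v=np.array([-u[1],u[0]])
    x=np.array([*-v,0]);zz=np.array([0,0,-1.])
    return [*(C+r*u-(.0135+gap)*v),z],np.c_[x,np.cross(zz,x),zz]
E
python3 - <<'E'
from h import *
print(filters()[1],filters("scene")[1])
robot.move_gripper(0)
P,T=pose(0,.025,.16);robot.goto(P,T)
P,T=pose(0,.025,.082);robot.servo_line(P,T,speed=.08)
print(robot.read_t(),robot.read_position(),P,robot.read_force())
p,_=robot.grab_frame("scene");cv2.imwrite("pics/s1.png",p[180:440,100:420,::-1].repeat(2,0).repeat(2,1))
E
```

```text
[(50, np.float64(57.0), 276), (51, np.float64(-61.1), 261), (2, np.float64(-41.1), 318), (50, np.float64(117.4), 310), (50, np.float64(-120.8), 282), (51, np.float64(176.0), 347)] []
5.95 [ 0.66108575 -0.11762767  0.08264529] [np.float64(0.6606545111346415), np.float64(-0.11762264165615982), 0.082] [ 0.22668508  0.41421644 -0.29237811]
```

View pics/s1.png

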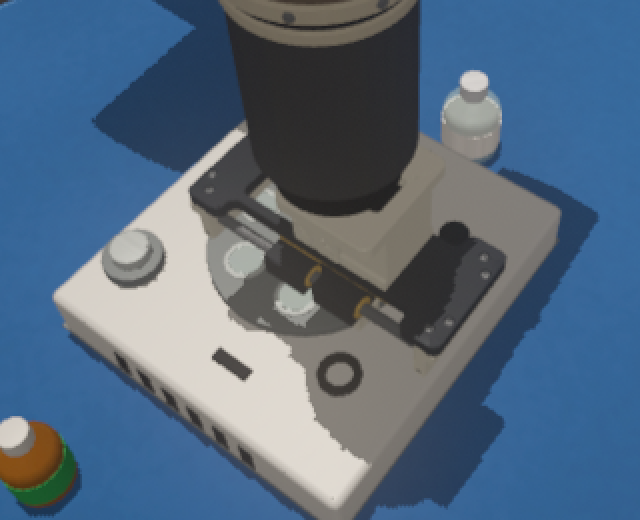

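The fingers are down on the tab's clockwise side, clear of everything, and the wheel starts at about -2.3°. I'll push along the arc, stop short, and look.

Run:
```python
from h import *
robot.servo_line(*pose(-.04,.003,.082),speed=.05)
for t in np.arange(.05,1.33,.1):
    robot.servo_line(*pose(t,0,.082),speed=.05)
    print(round(t,2),robot.read_force().round(1))
P,T=pose(1.25,.025,.082);robot.servo_line(pose(1.25,.025,.082)[0],speed=.1)
robot.servo_line(pose(1.25,.025,.16)[0],speed=.15)
robot.goto([.46,-.176,.2],T)
p,f=filters();print(f,robot.read_t());cv2.imwrite("pics/t2.png",cv2.resize(p[170:340,295:480,::-1],None,fx=3.5,fy=3.5,interpolation=2))
```

```text
0.05 [-0.1 -0.9 -0.5]
0.15 [ 0.2 -0.7  0.1]
0.25 [-0.4 -0.7 -0.3]
0.35 [ 0.1 -1.3 -0.4]
0.45 [-0.3 -1.   0.4]
0.55 [ 0.2 -0.7 -0. ]
0.65 [-0.3 -0.4 -0.3]
0.75 [-0.2 -0.6  0.3]
0.85 [0.1 0.7 0.2]
0.95 [ 0.5 -0.9  0.3]
1.05 [ 0.1 -0.8  0.8]
1.15 [-0.  -1.   0.4]
1.25 [ 0.3 -0.6 -0.3]
[] 12.4417
```

View pics/t2.png

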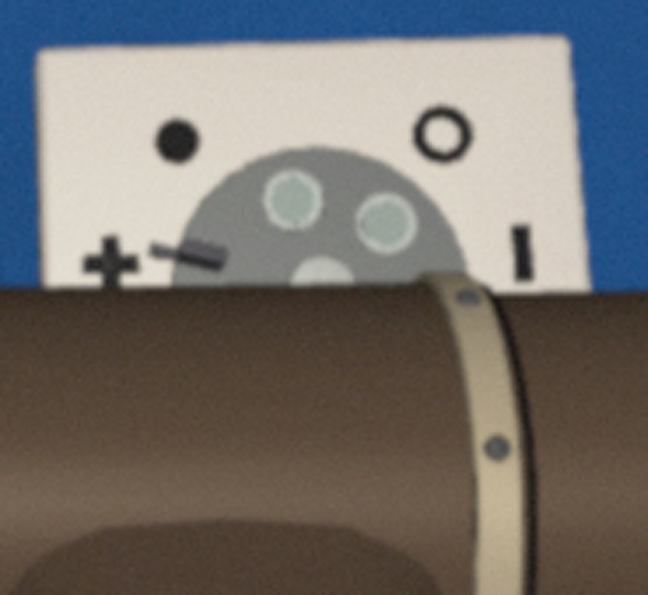

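The tab now points just short of the cross, but the arm hides half of the wheel. I'll swing it aside and measure.

Run:
```python
from h import *
q=robot.read_qpos();q=np.array(q);q[0]-=40;robot.movej(q)
p,f=filters();print(f,robot.read_t());np.save("pics/t3.npy",p)
o=[((a+30)%60)-30 for r,a,_ in f if r>40];print(o,np.mean(o))
```

```text
[(51, np.float64(13.8), 273), (51, np.float64(-45.7), 275), (1, np.float64(-37.3), 326), (51, np.float64(-104.9), 289)] 13.7667
[np.float64(13.799999999999997), np.float64(14.299999999999997), np.float64(15.099999999999994)] 14.399999999999997
```

Run:
```python
from h import *
P,T=pose(1.25,.025,.16);robot.goto(P,T)
robot.servo_line(pose(1.25,.025,.082)[0],speed=.15)
robot.servo_line(*pose(1.25,.003,.082),speed=.06)
robot.servo_line(*pose(1.365,0,.082),speed=.03)
print(robot.read_position(),pose(1.365,0,.082)[0])
robot.servo_line(pose(1.365,.025,.082)[0],speed=.1)
robot.servo_line(pose(1.365,.025,.16)[0],speed=.15)
q=np.array(robot.read_qpos());q[0]-=50;robot.movej(q)
p,f=filters();print(f,robot.read_t());np.save("pics/t4.npy",p)
cv2.imwrite("pics/t4.png",cv2.resize(p[190:310,300:450,::-1],None,fx=5,fy=5,interpolation=2))
p2,_=robot.grab_frame("scene");np.save("pics/s4.npy",p2);cv2.imwrite("pics/s4.png",cv2.resize(p2[210:350,190:360,::-1],None,fx=4,fy=4,interpolation=2))
# predicted pixels of axis, tab ends for wheel angles
for a in (78,80.2,82):
    t=np.radians(a)+YAW;u=np.array([np.cos(t),np.sin(t)])
    print(a,[((proj("top",[*(C+r*u),.1])-[300,190])*5).round(0).tolist() for r in(.053,.077)],[((proj("scene",[*(C+r*u),.1])-[190,210])*4).round(0).tolist() for r in(.053,.077)])
```

```text
[ 0.61466137 -0.017723    0.08204055] [np.float64(0.6143729371210852), np.float64(-0.017639873787252774), 0.082]
[(51, np.float64(19.3), 278), (51, np.float64(-39.9), 274), (1, np.float64(-47.8), 349), (50, np.float64(-99.0), 296)] 20.5917
78 [[295.0, 274.0], [228.0, 262.0]] [[366.0, 230.0], [413.0, 197.0]]
80.2 [[294.0, 280.0], [226.0, 270.0]] [[362.0, 227.0], [408.0, 192.0]]
82 [[293.0, 285.0], [226.0, 277.0]] [[359.0, 224.0], [404.0, 189.0]]
```

View pics/t4.png

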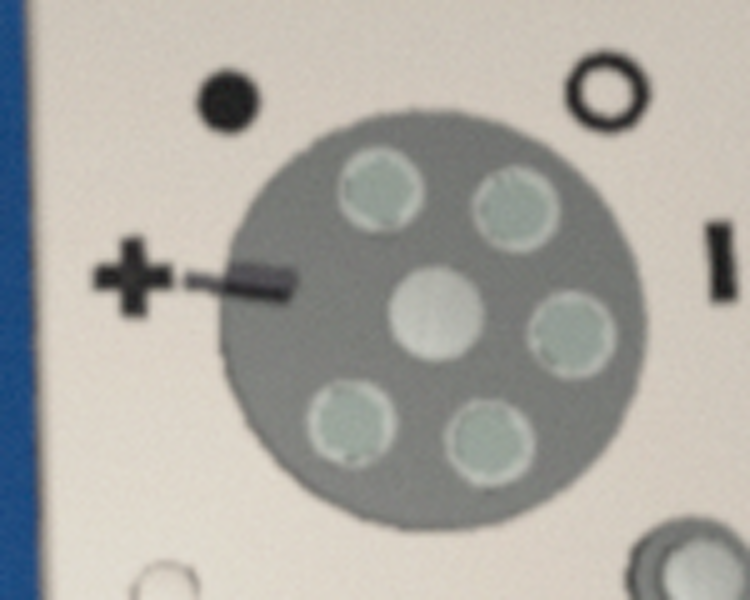

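View pics/s4.png

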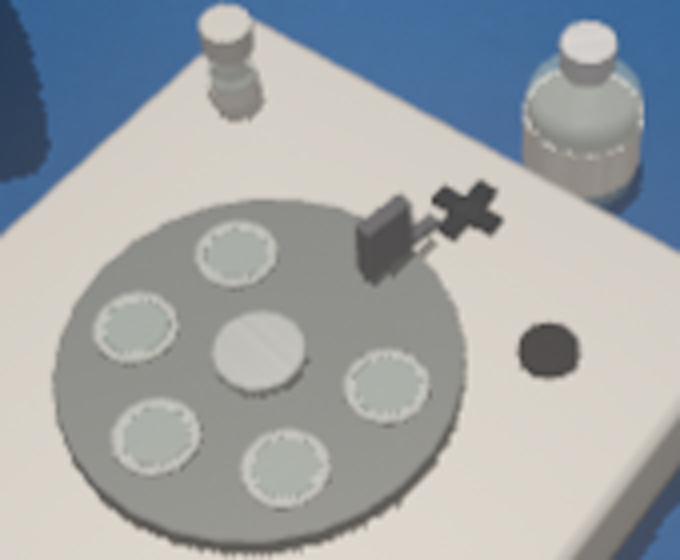

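The tab and pointer now point nearly at the cross centre at crop (133,277), and all five filters are visible at crop (380,189), (516,209), (571,335), (489,443) and (352,423). I'll fit the wheel angle from them.

```bash
cat >> h.py <<'E'
def fit(F):
    F=np.array(F);i=np.arange(1,len(F)+1)
    from scipy.optimize import least_squares
    s=least_squares(lambda v:(v[:2]+v[2]*np.c_[np.cos(v[3]-i*np.pi/3),np.sin(v[3]-i*np.pi/3)]-F).ravel(),[*C,.05,1.4+YAW])
    return s.x,abs(s.fun).max()
E
python3 - <<'E'
from h import *
px=np.array([(380,189),(516,209),(571,335),(489,443),(352,423)])/5+[300-.4,190-.4]
v,e=fit([ray("top",p,.07) for p in px]);print("top",v,e)
d=np.array([.6036,.0260])-v[:2];print("err deg vs cross",np.degrees(v[3]-np.arctan2(d[1],d[0])),np.degrees(v[3]-np.arctan2(.1088+0,.0129)))
px=np.array([(387,386),(286,467),(156,436),(135,326),(236,254)])/4+[190-.4,210-.4]
v,e=fit([ray("scene",p,.07) for p in px]);print("scene",v,e)
cx=ray("scene",np.array([466,210])/4+[189.6,209.6],.064);d=cx-v[:2];print(cx,"err",np.degrees(v[3]-np.arctan2(d[1],d[0])))
E
```

```text
top [ 0.59154178 -0.0832225   0.05018888  1.44984409] 0.00033804740885323703
err deg vs cross -0.6300823348366014 -0.16827884562651524
scene [ 0.5898308  -0.08410531  0.05007361  1.45199276] 0.00047555644762653504
[0.60407627 0.02324565] err 0.7520405804292117
```

Both views put the wheel within about 0.7° of the cross, so it is set. Now the button.

Run:
```python
from h import *
B=[.4975,-.1757];_,T=pose(0,0,0)
robot.goto([*B,.14],T)
robot.servo_line([*B,.1],speed=.1)
f0=robot.read_force()[2]
z=.1
while z>.062:
    z-=.0015 if z>.09 else .001
    robot.servo_line([*B,z],speed=.02)
    f=robot.read_force()[2]-f0;zz=robot.read_position()[2]
    if f>1: print(round(z,4),zz.round(4),f.round(1))
    if f>14: break
robot.dwell(.3);print(robot.read_force(),robot.read_t())
robot.servo_line([*B,.15],speed=.1)
print(robot.read_force(),robot.read_t())
```

```text
0.0805 0.0806 1.8
0.0795 0.0795 4.1
0.0785 0.0785 2.4
0.0775 0.0775 4.3
0.0765 0.0765 4.6
0.0755 0.0762 10.5
0.0745 0.076 18.5
[-5.65681489  3.21735325 19.88235662] 28.2833
[-0.61377821  0.1251206  -0.19089872] 29.1917
```

The button gave about 6 mm of spring travel, met a hard stop at 20 N, and was released. I'll hand in.

Run:
```python
from h import *
robot.dwell(.3);print(robot.job_done(),robot.read_t())
```

```text
the job is handed in; nothing more can be done
the job is handed in; nothing more can be done
```

The filter wheel is set on the cross (within about 0.7° in both camera views), then the start button was pressed to its stop and released; the bottles were not touched, and I handed the job in at about 29.5 s.

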